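Latch and load the case cradle

TASK

Make up the column of black storage cases in the blue cradle: lift the loose wooden cover board out of the cradle and set it flat on the cork mat, put one case fully down between the cradle's end stop and jaw, then press the sprung red lever down until its detent holds it so the jaw grips that case. Only then stack all the other black cases squarely on top of it, one on another, and lay the cover board flat and square on the top; leave everything standing, the lever still held down, and do not disturb the glue bottle, jar or tape measure.

Things in the scene. Friction and masses are not known exactly. Their poses are not given: they have to be found in the camera images.
- cradle: fixed blue base 86 x 265 mm with plywood platform 64 x 91 mm. Origin on the bench under the platform's centre; y runs from the end stop (inner face y = -46 mm) to the jaw (face +57.5 mm lever up, +45.5 latched) and on to the red lever. Stop and jaw: aluminium, 60 mm wide, 30 mm above the platform. Case or board lies with its 90 mm along y; the long sides are open: fingers close along x
- seat (a point): centre of the platform's top face, 26 mm above the bench; axes as the cradle's. Everything in the column stands over this point
- lever (a joint): sprung red lever, hinged 85 mm from the seat along the cradle's +y, 50 mm above the bench: 0 = up (29 deg above level), 0.5 rad = down, level, on its stop. Over-centre detent: let go before 0.36 it springs back up; past 0.36 it snaps to 0.5 and stays. Needs up to 15 N down at the pad, less as it goes down; an upward pull of about 8 N frees it
- lever_pad (a point): middle of the top of the black rubber pad (40 x 38 mm) at the lever's end, 95 mm from the hinge. Lever up: 163 mm from the seat along the cradle's y, 105 mm above the bench; held down: 180 mm and 61 mm. Can be pressed straight down with shut fingers, about 170 mm from the seat
- board: loose pale wooden cover board, 60 (x) x 90 (y) x 19 mm, about 0.07 kg, origin at the centre of its underside; starts lying on the cradle's platform
- mat: thin cork mat on the bench, 90 x 125 x 3 mm, fixed, empty; board goes with its length along the mat's y; origin at the centre of its underside
- case_1: closed black plastic case, all alike: 60 (x) x 90 (y) x 40 mm tall, about 0.2 kg, lying flat; origin at the centre of its underside (to 1 mm). Grip across its 60 mm. 3 to 5 of the five cases are present; an absent one reads None from the start
- case_2: closed black plastic case, all alike: 60 (x) x 90 (y) x 40 mm tall, about 0.2 kg, lying flat; origin at the centre of its underside (to 1 mm). Grip across its 60 mm. 3 to 5 of the five cases are present; an absent one reads None from the start
- case_3: closed black plastic case, all alike: 60 (x) x 90 (y) x 40 mm tall, about 0.2 kg, lying flat; origin at the centre of its underside (to 1 mm). Grip across its 60 mm. 3 to 5 of the five cases are present; an absent one reads None from the start
- case_4: closed black plastic case, all alike: 60 (x) x 90 (y) x 40 mm tall, about 0.2 kg, lying flat; origin at the centre of its underside (to 1 mm). Grip across its 60 mm. 3 to 5 of the five cases are present; an absent one reads None from the start
- case_5: closed black plastic case, all alike: 60 (x) x 90 (y) x 40 mm tall, about 0.2 kg, lying flat; origin at the centre of its underside (to 1 mm). Grip across its 60 mm. 3 to 5 of the five cases are present; an absent one reads None from the start
- glue: cream glue bottle, 46 mm across, 101 mm tall, bystander; origin at the centre of its underside
- jar: amber jar with black cap, 46 mm across, 59 mm tall, bystander; origin at the centre of its underside
- tape: yellow tape measure, 42 x 75 x 65 mm tall, bystander; origin at the centre of its underside
Mind the look-alikes: they are no part of the job. Leave any turquoise look-alike of the board alone.

How it is judged:
By the outcome, as a careful person would: the job done as asked, in the order asked, and still so for the second after the job is handed in, with the robot touching nothing.
Of case_1, case_2, case_3, case_4, case_5 only 3 to 5 are there at a start; the rules pass over those that are not, and their reading is None.
At some moment in a run one of board may be knocked a few centimetres aside while the robot is not near it.
Once in a run the grip may slacken for a moment while it holds something.
It also fails if it takes over 210 s, if anything falls off the work surface, if the arm or the gripper's body presses on something with over 40 N, if the wrist force passes 120 N, or if a joint passes its speed limit or range.

ROBOT

A 6-joint arm with a two-finger parallel gripper is mounted at the origin on a cart in front of the work surface, level with it; the furniture and walls round the work are solid. World frame = base frame: x ahead of the robot, y to its left, z up, the work surface at z = 0. Lengths are in m, angles in rad, forces in N, time in s.
With the tool pointing down it reaches from about 0.275 to 0.85 m from the base axis. Payload 5.2 kg.
Tool frame: the origin (TCP) lies midway between the tips of the shut fingers; the grasp point (between the pads) lies 19 mm behind it; z points along the fingers, y is the line along which they close (so a half turn about z gives the same grasp; the last joint's range is limited). The gripper opens to 85 mm and grips with 20 to 120 N. Pads are 22 mm wide; open, the fingers measure 114 mm over their backs; the gripper's body (76 mm by 85 mm) begins 54 mm behind the grasp point. The pads swing forward as they close: fully open they stand 13 mm farther back than shut.
Start: joints at [-1.406, 0.259, 1.535, -0, 1.348, -0.203], TCP at [0.198, -0.513, 0.231] pointing down, gripper open.
Joint ranges: [-3.14, 3.14], [-0.91, 2.08], [0.19, 2.58], [-1.22, 4.36], [0.22, 2.71], [-3.12, 3.12]. Speed limits (rad/s): [2.57, 2.57, 3.14, 3.14, 3.14, 3.14].

INTERFACE

Orientations are given as a unit quaternion [x, y, z, w].
In Python, from bench import arm, planner, eyes, monitor gives the robot as it stands. The module is installed in compiled form; this text tells all that it offers. Calls block until the motion is done:
- arm.move_to(position, orientation): joint-space move of the TCP to a pose.
- arm.line_to(position, v=0.15, rotation=None): straight line of the TCP; rotation=None keeps the orientation; v is the mean speed in m/s.
- arm.move_joints(angles): joint-space move.
- arm.open_jaws() and arm.clamp(): open the fingers fully, or close them until they stop; the grip force is fixed at half the most.
- arm.pause(seconds).
- planner.ik(position, orientation): joint angles nearest the present ones, or None.
- eyes.read_camera(name): name is "scene" or "side" or "wrist"; returns the picture (400x640x3 uint8, red, green, blue); there is no depth.
- eyes.camera_params(name): a dict with "mtx" (3x3 intrinsics, pixels), "position" and "attitude" of the camera in the world. Camera axes: x right, y up, looking along -z (the intrinsics and any distortion apply to the point x, -y, -z); pixel columns grow to the right and rows downward; lengths in m; the calibration is good to about 2 mm. A picture is of the moment at which its call begins: read the wrist's pose just before it. camera_params takes no time and is no camera call; for the wrist camera it gives the pose at the moment of the call.
A pose or a line that the arm cannot do raises arm.Unreachable and nothing moves.
- arm.close_job(): hands the job in; it is judged then, once.
Readings, each from a call of its own:
- monitor.read_clock(): time.
- monitor.read_joints(): joint angles.
- monitor.read_qvel(): joint speeds.
- monitor.read_tau(): joint torques, N m.
- monitor.read_eef_pos(): TCP position.
- monitor.read_tcp_rot(): TCP orientation.
- monitor.read_force(): force on the tool from outside, world axes, zero at the start.
- monitor.read_moment(): the same for the moment, N m.
- monitor.read_opening(): finger opening in m.
- monitor.read_gripper_force(): force on a finger pad.
Only numpy, scipy, OpenCV 4.12 (cv2) and the standard library are available. Lean on these libraries where they do the work, as an engineer would, in place of code of your own. Each camera call takes 0.05 s, during which the arm holds its last target. There are 200 camera calls.

## Working session

There is one attempt and no reset: what is moved stays moved. The work goes in short steps, each a Python script; the robot and the scene stay as the last script left them, time stands still between calls to the robot, and variables do not carry over. Pictures are saved under pics/ and viewed, at most 14 in all, crops included, and the job is handed in when it is done.

```bash
mkdir -p pics; cat > h.py <<'E'
import numpy as np, cv2
from bench import arm, planner, eyes, monitor
from scipy.spatial.transform import Rotation as R
def snap(cam,name):
    p=eyes.camera_params(cam); im=eyes.read_camera(cam)
    cv2.imwrite(f'pics/{name}.png',cv2.cvtColor(im,cv2.COLOR_RGB2BGR)); return im,p
def px2w(p,uv,z):
    K=np.array(p['mtx']); uv=np.atleast_2d(np.array(uv,float))
    d=p.get('dist',p.get('distortion'))
    n=cv2.undistortPoints(uv.reshape(-1,1,2),K,None if d is None else np.array(d)).reshape(-1,2)
    r=R.from_quat(p['attitude']).apply(np.c_[n[:,0],-n[:,1],-np.ones(len(n))])
    c=np.array(p['position']); return c+r*((z-c[2])/r[:,2])[:,None]
def w2px(p,X):
    q=R.from_quat(p['attitude']).inv().apply(np.atleast_2d(X)-np.array(p['position']))*[1,-1,-1]
    d=p.get('dist',p.get('distortion'))
    return cv2.projectPoints(q,np.zeros(3),np.zeros(3),np.array(p['mtx']),None if d is None else np.array(d))[0].reshape(-1,2)
E
python3 - <<'E'
from h import *
for c in ('scene','side','wrist'):
    im,p=snap(c,c+'0'); print(c,p)
print(monitor.read_clock(),monitor.read_tcp_rot(),monitor.read_eef_pos(),monitor.read_opening())
E
```

```text
scene {'mtx': array([[518.51670589,   0.        , 317.50658696],
       [  0.        , 518.51670589, 198.3376702 ],
       [  0.        ,   0.        ,   1.        ]]), 'position': array([ 0.54197374, -2.040829  ,  1.20203235]), 'attitude': array([ 0.49948475, -0.00518714,  0.01334811,  0.86620431])}
side {'mtx': array([[506.99389731,   0.        , 315.84613459],
       [  0.        , 506.99389731, 199.73253454],
       [  0.        ,   0.        ,   1.        ]]), 'position': array([ 0.58406662, -1.97572484,  0.82337881]), 'attitude': array([0.55963291, 0.01039632, 0.00808973, 0.82863592])}
wrist {'mtx': array([[348.52251435,   0.        , 325.32208378],
       [  0.        , 348.52251435, 206.21269034],
       [  0.        ,   0.        ,   1.        ]]), 'position': array([ 0.26712219, -0.48652681,  0.37205483]), 'attitude': array([-0.11801007,  0.08200525, -0.56040264,  0.8156578 ])}
0.15 [ 9.83142927e-01  1.82837478e-01  2.98103962e-05 -6.63765318e-04] [ 0.19773222 -0.51283922  0.230682  ] 0.08536438172972495
```

View pics/scene0.png

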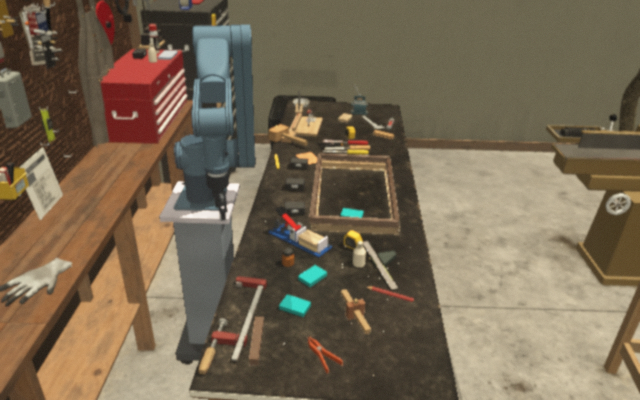

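View pics/side0.png

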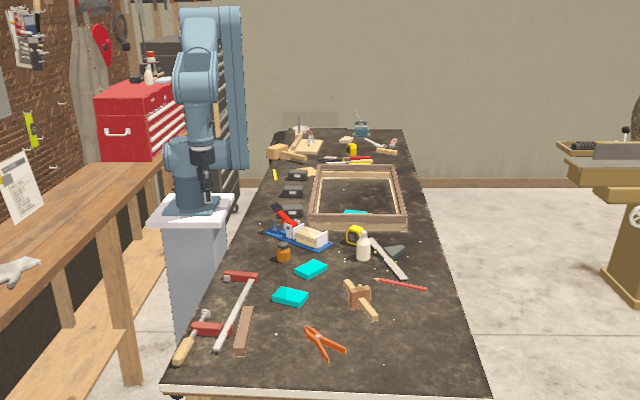

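Scene and side pictures: the cradle with the pale board is at scene (305,240). Black cases are at about (298,165), (295,185) and (293,210), with a tan patch (mat?) at (307,158). Turquoise look-alikes are at (313,275), (295,305) and (352,213). The tape is at (352,240), the glue at (358,257) and the jar at (288,258). Next I'll take wrist views from above.

```bash
python3 - <<'E'
from h import *
p=eyes.camera_params('scene')
for n,uv,z in [('cradle',(310,240),.04),('c1',(298,165),.04),('c2',(295,185),.04),('c3',(293,210),.04),('mat',(307,158),0),('tape',(352,240),.03),('glue',(358,257),.05),('jar',(288,258),.03),('t',(352,213),.02),('frame',(315,225),.03),('bot',(398,230),.03)]:
    print(n,px2w(p,uv,z).round(3))
pw=eyes.camera_params('wrist');Rt=R.from_quat(monitor.read_tcp_rot());Rc=R.from_quat(pw['attitude'])
print('cam in tcp',Rt.inv().apply(pw['position']-monitor.read_eef_pos()),'view dir in tcp',(Rt.inv()*Rc).apply([0,0,-1]),'up',(Rt.inv()*Rc).apply([0,1,0]))
def q(yaw): return (R.from_euler('z',yaw)*R.from_quat([1,0,0,0])).as_quat()
for yaw in np.arange(-180,181,45):
  for pos in ([.35,-.3,.45],[.35,.05,.45],[.35,.3,.45]):
    print(yaw,pos,planner.ik(pos,q(np.radians(yaw))) is not None,end=';')
E
```

```text
cradle [[ 0.508 -0.361  0.04 ]]
c1 [[0.428 0.295 0.04 ]]
c2 [[0.425 0.085 0.04 ]]
c3 [[ 0.428 -0.139  0.04 ]]
mat [[0.468 0.462 0.   ]]
tape [[ 0.675 -0.339  0.03 ]]
glue [[ 0.69  -0.478  0.05 ]]
jar [[ 0.429 -0.47   0.03 ]]
t [[ 0.684 -0.118  0.02 ]]
frame [[ 0.525 -0.237  0.03 ]]
bot [[ 0.867 -0.257  0.03 ]]
cam in tcp [ 0.07424411  0.00025222 -0.14145567] view dir in tcp [-2.84757800e-01 -3.04131425e-04  9.58599449e-01] up [0.95859882 0.0010977  0.28475796]
-180 [0.35, -0.3, 0.45] True;-180 [0.35, 0.05, 0.45] True;-180 [0.35, 0.3, 0.45] True;-135 [0.35, -0.3, 0.45] True;-135 [0.35, 0.05, 0.45] True;-135 [0.35, 0.3, 0.45] True;-90 [0.35, -0.3, 0.45] True;-90 [0.35, 0.05, 0.45] True;-90 [0.35, 0.3, 0.45] True;-45 [0.35, -0.3, 0.45] True;-45 [0.35, 0.05, 0.45] True;-45 [0.35, 0.3, 0.45] True;0 [0.35, -0.3, 0.45] True;0 [0.35, 0.05, 0.45] True;0 [0.35, 0.3, 0.45] True;45 [0.35, -0.3, 0.45] True;45 [0.35, 0.05, 0.45] True;45 [0.35, 0.3, 0.45] True;90 [0.35, -0.3, 0.45] True;90 [0.35, 0.05, 0.45] True;90 [0.35, 0.3, 0.45] True;135 [0.35, -0.3, 0.45] True;135 [0.35, 0.05, 0.45] True;135 [0.35, 0.3, 0.45] True;180 [0.35, -0.3, 0.45] True;180 [0.35, 0.05, 0.45] True;180 [0.35, 0.3, 0.45] True;
```

View pics/wrist0.png

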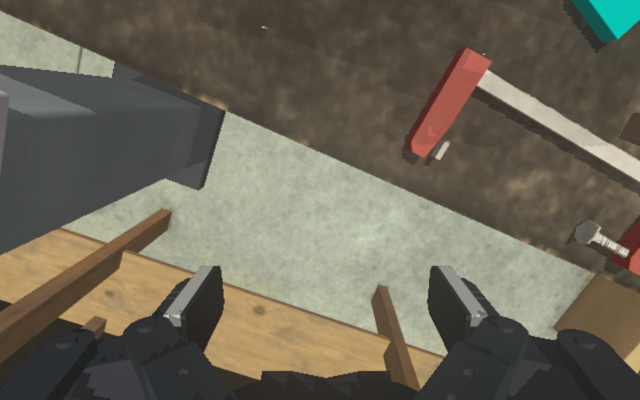

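The wrist view shows only the bench's left edge, with a clamp at (450,100). Image up is tool +x. I'll take three downward views along the work row.

```bash
cat >> h.py <<'E'
def q(yaw): return (R.from_euler('z',yaw)*R.from_quat([1,0,0,0])).as_quat()
E
python3 - <<'E'
from h import *
ims=[]
for i,pos in enumerate(([.36,-.36,.47],[.36,.02,.47],[.36,.34,.47])):
    arm.move_to(pos,q(0)); arm.pause(.2)
    im,p=snap('wrist',f'o{i}'); np.savez(f'pics/o{i}.npz',**p); ims.append(im)
    print(monitor.read_eef_pos(),p['position'],monitor.read_clock())
m=np.vstack([ims[2][:300],ims[1][:300]]); cv2.imwrite('pics/m12.png',cv2.cvtColor(m,cv2.COLOR_RGB2BGR))
E
```

```text
[ 0.35957823 -0.360555    0.46901654] [ 0.43393641 -0.36066397  0.61016604] 1.6417
[0.36034679 0.01931043 0.46973433] [0.43477206 0.01939768 0.61114613] 3.3083
[0.3605268  0.33905227 0.47027425] [0.43476269 0.33904134 0.61181592] 4.775
```

View pics/o0.png

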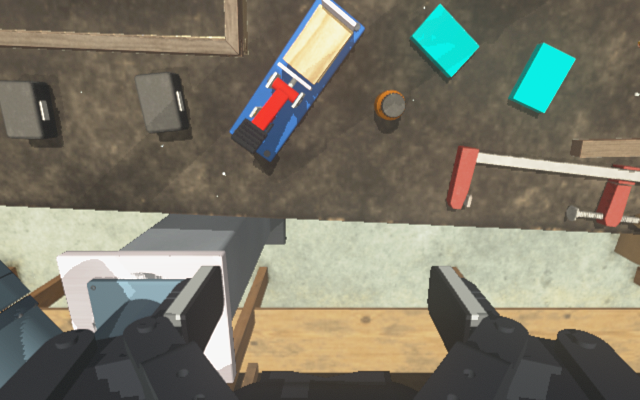

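View pics/m12.png

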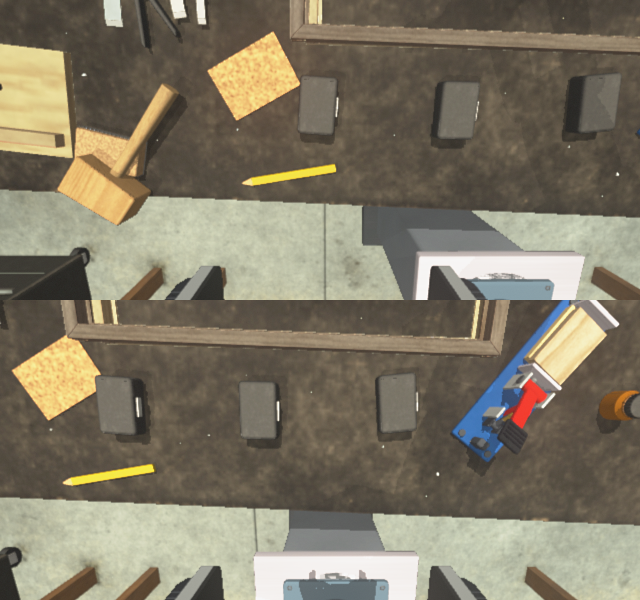

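The pictures show three black cases: montage lower half (397,403), (260,410) and (120,405), the same cases as in the upper half. The empty cork mat is at (255,75) in the upper half. A second cork piece at (110,145), partly under a mallet, is a look-alike. The cradle with the pale board is at (320,40) in o0, with the turquoise boards at (445,40) and (543,77). The empty 90x125 cork rectangle is the mat. Next: close views and orthophotos.

```bash
cat >> h.py <<'E'
def ortho(im,p,c,z,half=.1,s=2000):
    n=int(2*half*s); # rows down = -x, cols right = -y
    w=np.array([[c[0]+half,c[1]+half,z],[c[0]+half,c[1]-half,z],[c[0]-half,c[1]-half,z],[c[0]-half,c[1]+half,z]])
    H=cv2.getPerspectiveTransform(w2px(p,w).astype(np.float32),np.float32([[0,0],[n,0],[n,n],[0,n]]))
    return cv2.warpPerspective(im,H,(n,n))
E
python3 - <<'E'
from h import *
o=[dict(np.load(f'pics/o{i}.npz')) for i in range(3)]
T={'cradle':px2w(o[0],(310,60),.04)[0],'A':px2w(o[1],(397,103),.04)[0],'B':px2w(o[1],(260,110),.04)[0],'C':px2w(o[1],(120,105),.04)[0],'mat':px2w(o[2],(255,75),.003)[0]}
O={}
for k,v in T.items():
    arm.move_to([v[0]+.045,v[1],.31],q(0)); arm.pause(.25)
    im,p=snap('wrist','v'+k); np.savez(f'pics/v{k}.npz',c=v,**p)
    O[k]=ortho(im,p,v,{'cradle':.045,'mat':.003}.get(k,.04),.16 if k=='cradle' else .09, 1800 if k=='cradle' else 1500)
    print(k,v.round(4),im[int(w2px(p,v)[0][1]),int(w2px(p,v)[0][0])])
m=np.vstack([np.hstack([O['A'],O['B']]),np.hstack([O['C'],O['mat']])])
cv2.imwrite('pics/ocases.png',m[...,::-1]); cv2.imwrite('pics/ocradle.png',O['cradle'][...,::-1])
print(monitor.read_clock())
E
```

```text
cradle [ 0.4953 -0.3363  0.04  ] [243 227 175]
A [ 0.4335 -0.093   0.04  ] [130 125 112]
B [0.4235 0.1228 0.04  ] [140 132 118]
C [0.4317 0.3428 0.04  ] [135 127 112]
mat [0.479  0.4544 0.003 ] [247 230 145]
12.1
```

View pics/ocases.png

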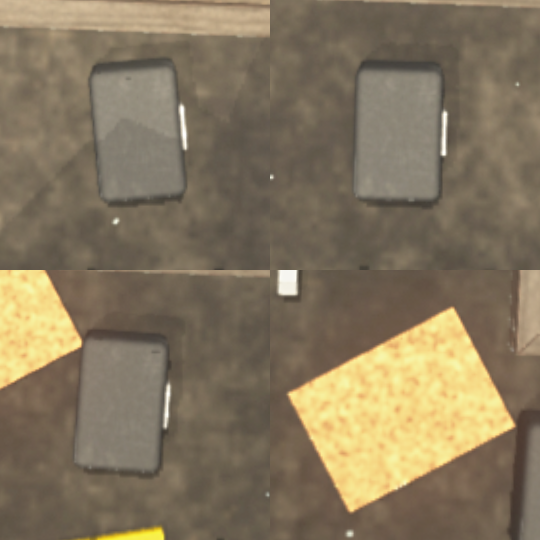

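View pics/ocradle.png

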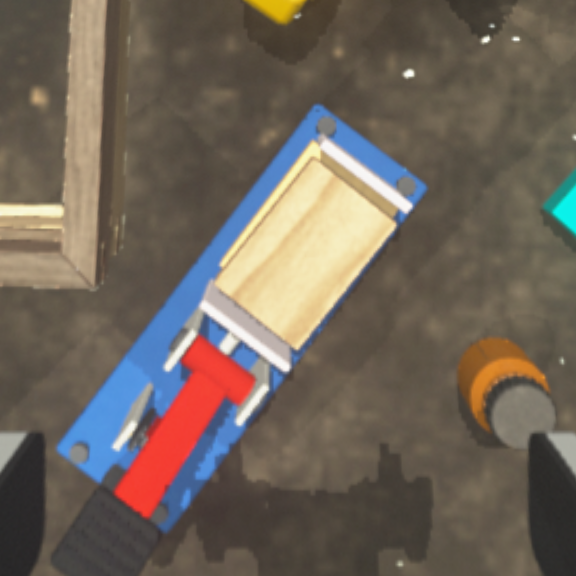

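Measured points agree with the given sizes: mat 123.8x89.8 mm, board 88x59 mm, platform edge 90.8 mm. I'll check the poses with one wireframe overlay.

```bash
cat > ov.py <<'E'
from h import *
def box(c,yaw,x0,x1,y0,y1,z0,z1):
    d=np.array([np.cos(yaw),np.sin(yaw)]); e=np.array([d[1],-d[0]]) # y axis d, x axis e
    return np.array([[*(c[:2]+a*e+b*d),z] for z in (z0,z1) for a,b in((x0,y0),(x1,y0),(x1,y1),(x0,y1))])
def draw(im,p,B,col):
    u=(w2px(p,B)*16).astype(int)
    for i,j in [(4,5),(5,6),(6,7),(7,4),(0,1),(1,2),(2,3),(3,0)]+[(k,k+4) for k in range(4)]:
        cv2.line(im,tuple(map(int,u[i])),tuple(map(int,u[j])),col,1,cv2.LINE_AA,4)
def load(k): return cv2.imread(f'pics/v{k}.png'),dict(np.load(f'pics/v{k}.npz'))
def crop(im,uv,h,w,f): 
    u,v=map(int,uv); u=np.clip(u,w,640-w);v=np.clip(v,h,400-h); return cv2.resize(im[v-h:v+h,u-w:u+w],None,fx=f,fy=f,interpolation=cv2.INTER_CUBIC)
E
cat > poses.py <<'E'
import numpy as np
r=np.radians
seat=np.array([.5188,-.3509]); cyaw=r(142.5)
board=(np.array([.5145,-.3466]),r(142))
cases={'A':(np.array([.4358,-.0953]),r(3.9)),'B':(np.array([.4245,.1275]),r(-1.3)),'C':(np.array([.432,.3518]),r(-3.8))}
mat=(np.array([.4758,.4567]),r(-62))
E
python3 - <<'E'
from ov import *; from poses import *
L=[]
for k,(c,y) in cases.items():
    im,p=load(k); im=cv2.resize(im,None,fx=1,fy=1)
    draw(im,p,box(c,y,-.03,.03,-.045,.045,0,.04),(0,255,0)); L.append(crop(im,w2px(p,[*c,.03])[0],60,50,2.6))
im,p=load('cradle')
hsv=cv2.cvtColor(im,cv2.COLOR_BGR2HSV); 
draw(im,p,box(seat,cyaw,-.032,.032,-.0455,.0455,.026,.026),(0,255,0))
draw(im,p,box(seat,cyaw,-.03,.03,-.046,.0575,.056,.056),(255,0,255))
draw(im,p,box(*board,-.03,.03,-.045,.045,.026,.045),(0,0,255))
big=crop(im,w2px(p,[*seat,.03])[0]+[-20,20],70,130,3)
top=np.hstack(L); top=cv2.resize(top,(780,312)); big=cv2.resize(big,(780,int(big.shape[0]*780/big.shape[1])))
m=np.vstack([top,big]); print(m.shape); cv2.imwrite('pics/ov1.png',cv2.resize(m,None,fx=.8*1.0 if m.shape[0]>600 else 1,fy=.8 if m.shape[0]>600 else 1))
# blue edge
b=((hsv[...,0]>100)&(hsv[...,0]<125)&(hsv[...,1]>150)&(hsv[...,2]>60)).astype(np.uint8)
b=cv2.morphologyEx(b,cv2.MORPH_OPEN,np.ones((3,3)))
ct=max(cv2.findContours(b,0,1)[0],key=cv2.contourArea)[:,0]
w=px2w(p,ct,.012)[:,:2]; e=np.array([np.sin(cyaw),-np.cos(cyaw)]); d=np.array([np.cos(cyaw),np.sin(cyaw)])
a=(w-seat)@e; t=(w-seat)@d; print('blue x',a.min(),a.max(),'y',t.min(),t.max())
for lo in (0,1):
    s=(t>-.05)&(t<.15)&((a>np.percentile(a,85)) if lo else (a<np.percentile(a,25)))
    f=np.polyfit(t[s],a[s],1); print(f, np.degrees(f[0]))
E
```

```text
(732, 780, 3)
blue x 0.0034830982523128134 0.04408217414443116 y 0.0401202083291149 0.19660865624957724
[-0.14262868  0.02974184] -8.172021304204478
[-0.00013642  0.04361468] -0.007816088900245087
```

View pics/ov1.png

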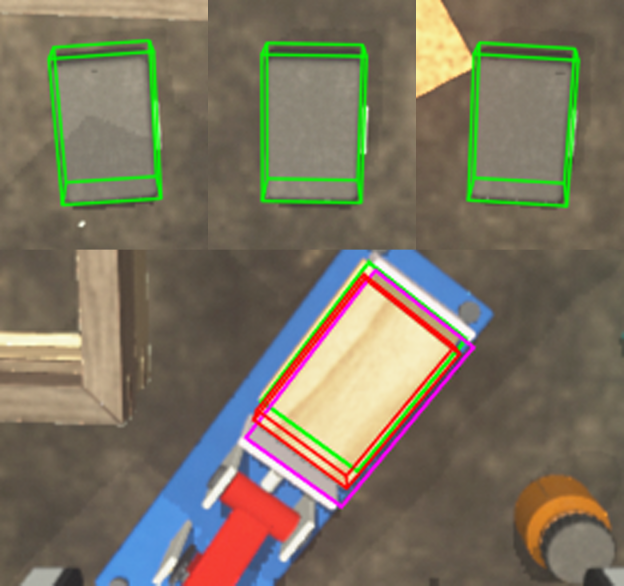

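The wireframes fit the cases, board, platform and jaw to about a millimetre, and the blue edge line confirms the cradle yaw at 142.5°. The pale wooden board on the platform is the one meant, not the turquoise blocks. Moving the board now.

```bash
cat > act.py <<'E'
from h import *
from poses import *
TY=cyaw-np.pi   # tool yaw over the cradle
Z=.24
def pick(c,yaw,z,hi=Z,lift=None):
    arm.open_jaws(); arm.move_to([*c,hi],q(yaw)); arm.line_to([*c,z+.03],v=.2); arm.line_to([*c,z],v=.06)
    arm.clamp(); arm.pause(.2); o=monitor.read_opening(); f=monitor.read_gripper_force()
    arm.line_to([*c,z+.03],v=.08); arm.line_to([*c,lift or hi],v=.2)
    print('pick open',round(o,4),'F',round(f,1),'after lift',round(monitor.read_opening(),4),round(monitor.read_gripper_force(),1),'fz',monitor.read_force()[2].round(2))
def place(c,yaw,z,hi=Z,up=None):
    arm.move_to([*c,hi],q(yaw)); print('arrived open',round(monitor.read_opening(),4),monitor.read_gripper_force().round(1))
    if abs(monitor.read_opening()-OPEN)>.006: print('LOST GRIP?'); return False
    arm.line_to([*c,z+.03],v=.2); arm.line_to([*c,z+.005],v=.05); arm.pause(.2)
    f0=monitor.read_force()[2]; zz=z+.005
    while zz>z-.0025:
        zz-=.0007; arm.line_to([*c,zz],v=.02); f=monitor.read_force()[2]
        if f-f0>2.5: break
    print('down at',round(zz-z,4),'df',round(f-f0,2)); arm.open_jaws(); arm.pause(.2)
    arm.line_to([*c,z+.03],v=.06); arm.line_to([*c,up or hi],v=.25); print('t',monitor.read_clock()); return True
OPEN=.06
E
python3 - <<'E'
from act import *
pick(board[0],board[1]-np.pi,.023)
place(mat[0],mat[1],.001)
im,p=snap('wrist','matb'); np.savez('pics/matb.npz',**p)
E
```

```text
pick open 0.0586 F 66.4 after lift 0.0587 65.8 fz -1.54Traceback (most recent call last):
  File "<stdin>", line 3, in <module>
  File "act.py", line 11, in place
    arm.move_to([*c,hi],q(yaw)); print('arrived open',round(monitor.read_opening(),4),monitor.read_gripper_force().round(1))
                                                                                      ^^^^^^^^^^^^^^^^^^^^^^^^^^^^^^^^^^
AttributeError: 'float' object has no attribute 'round'
```

```bash
sed -i 's/monitor.read_gripper_force().round(1))$/round(monitor.read_gripper_force(),1))/' act.py
python3 - <<'E'
from act import *; from ov import *
if place(mat[0],mat[1],.001):
    im,p=snap('wrist','matb'); np.savez('pics/matb.npz',**p)
    b=im[...,::-1].copy(); draw(b,p,box(*mat,-.03,.03,-.045,.045,.003,.022),(0,0,255)); draw(b,p,box(*mat,-.045,.045,-.0625,.0625,0,.003),(0,255,0))
    cv2.imwrite('pics/matb_ov.png',b)
E
```

```text
arrived open 0.0588 70.9
down at -0.0006 df 5.83
t 29.3083
```

View pics/matb_ov.png

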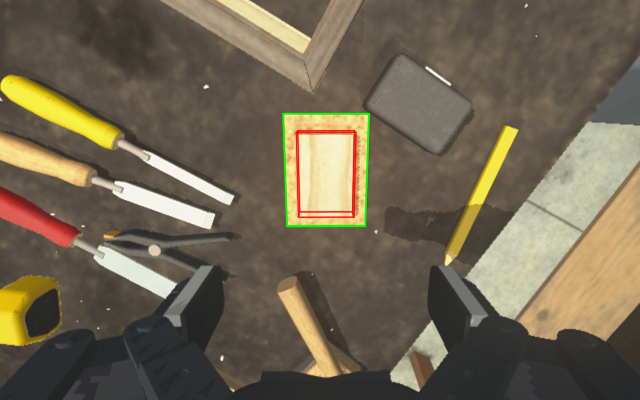

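The board (corners at about (298,131) to (355,217)) lies flat and centred on the mat, inside the green mat outline. Next: case A into the cradle.

```bash
cat >> act.py <<'E'
d=np.array([np.cos(cyaw),np.sin(cyaw)])
E
python3 - <<'E'
from act import *; from ov import *
pick(*cases['A'],.003)
t=seat+.002*d
if place(t,TY,.026+.003):
    v=seat+.045*np.array([np.cos(TY),np.sin(TY)])
    arm.move_to([*v,.31],q(TY)); arm.pause(.2)
    im,p=snap('wrist','crA'); np.savez('pics/crA.npz',**p)
    b=im[...,::-1].copy(); draw(b,p,box(t,cyaw,-.03,.03,-.045,.045,.026,.066),(0,0,255)); draw(b,p,box(seat,cyaw,-.03,.03,-.046,.0575,.056,.056),(0,255,0))
    cv2.imwrite('pics/crA_ov.png',cv2.resize(b[60:300,170:470],None,fx=2,fy=2))
E
```

```text
pick open 0.0595 F 64.9 after lift 0.0595 64.7 fz -2.02
arrived open 0.0595 64.7
down at 0.0001 df 4.39
t 43.875
```

View pics/crA_ov.png

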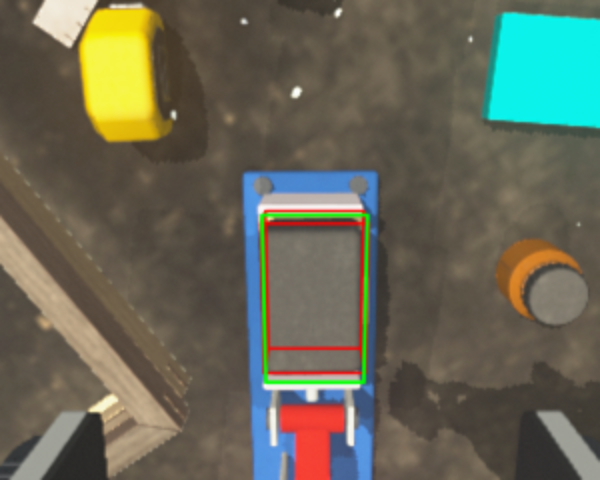

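Case A sits down between stop and jaw, at crop (315,300), matching its wireframe. Now the lever.

```bash
python3 - <<'E'
from act import *
c=seat+.170*d
arm.clamp(); arm.move_to([*c,.18],q(TY)); arm.line_to([*c,.11],v=.1)
f0=monitor.read_force()[2]; z=.11; mx=0; log=[]
while z>.056:
    z-=.002; arm.line_to([*c,z],v=.04); f=monitor.read_force()[2]-f0; mx=max(mx,f); log.append((round(z,3),round(f,1)))
    if f>25 and z<.075: break
print(log[::3],log[-1],mx)
arm.line_to([*c,.2],v=.15); 
v=seat+.09*d+.06*np.array([np.cos(TY),np.sin(TY)])
arm.move_to([*v,.31],q(TY)); arm.pause(.2)
im,p=snap('wrist','lev'); cv2.imwrite('pics/lev_c.png',cv2.resize(im[40:300,150:490,::-1],None,fx=1.5,fy=1.5)); print(monitor.read_clock())
np.savez('pics/lev.npz',**p)
E
```

```text
[(0.108, np.float64(1.4)), (0.102, np.float64(0.9)), (0.096, np.float64(0.8)), (0.09, np.float64(-1.6)), (0.084, np.float64(-6.1)), (0.078, np.float64(-11.0)), (0.072, np.float64(-12.5)), (0.066, np.float64(-12.3)), (0.06, np.float64(-2.0))] (0.056, np.float64(35.3)) 35.29540956216134
56.0083
```

View pics/lev_c.png

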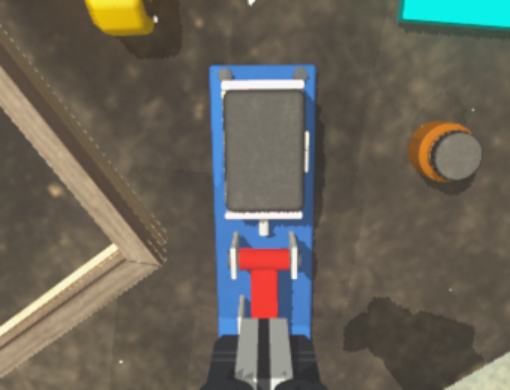

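The jaw strip (crop (263,215)) now touches the case's end, but the fingers hide the lever pad. I'll check the jaw's position numerically while picking the next case.

```bash
python3 - <<'E'
from act import *; from ov import *
im=cv2.imread('pics/lev.png'); p=dict(np.load('pics/lev.npz'))
e=np.array([d[1],-d[0]])
for a in (.02,-.02):
    ts=np.arange(.030,.075,.0015)
    uv=w2px(p,[[*(seat+t*d+a*e),.056] for t in ts])
    g=cv2.remap(cv2.cvtColor(im,cv2.COLOR_BGR2GRAY),uv[:,0].astype(np.float32),uv[:,1].astype(np.float32),1).ravel()
    print([(round(t*1000,1),int(v)) for t,v in zip(ts,g)])
arm.open_jaws()
# clear look at lever from above the open side
v=seat+.17*d+.06*np.array([np.cos(TY),np.sin(TY)])
arm.move_to([*v,.31],q(TY)); arm.pause(.2)
im,p=snap('wrist','lev2'); b=im[...,::-1].copy()
draw(b,p,box(seat,cyaw,-.02,.02,.161,.199,.061,.061),(0,255,0)); draw(b,p,box(seat,cyaw,-.02,.02,.146,.18,.105,.105),(255,0,255))
draw(b,p,box(seat,cyaw,-.03,.03,-.046,.0455,.056,.056),(0,255,255))
cv2.imwrite('pics/lev2_c.png',cv2.resize(b[20:310,150:490],None,fx=1.5,fy=1.5))
E
```

```text
[(np.float64(30.0), 122), (np.float64(31.5), 125), (np.float64(33.0), 125), (np.float64(34.5), 123), (np.float64(36.0), 122), (np.float64(37.5), 122), (np.float64(39.0), 121), (np.float64(40.5), 117), (np.float64(42.0), 105), (np.float64(43.5), 89), (np.float64(45.0), 118), (np.float64(46.5), 229), (np.float64(48.0), 249), (np.float64(49.5), 240), (np.float64(51.0), 151), (np.float64(52.5), 121), (np.float64(54.0), 123), (np.float64(55.5), 123), (np.float64(57.0), 124), (np.float64(58.5), 123), (np.float64(60.0), 122), (np.float64(61.5), 121), (np.float64(63.0), 116), (np.float64(64.5), 103), (np.float64(66.0), 86), (np.float64(67.5), 85), (np.float64(69.0), 85), (np.float64(70.5), 84), (np.float64(72.0), 84), (np.float64(73.5), 95)]
[(np.float64(30.0), 111), (np.float64(31.5), 113), (np.float64(33.0), 113), (np.float64(34.5), 114), (np.float64(36.0), 115), (np.float64(37.5), 115), (np.float64(39.0), 115), (np.float64(40.5), 113), (np.float64(42.0), 99), (np.float64(43.5), 87), (np.float64(45.0), 162), (np.float64(46.5), 248), (np.float64(48.0), 247), (np.float64(49.5), 229), (np.float64(51.0), 113), (np.float64(52.5), 79), (np.float64(54.0), 82), (np.float64(55.5), 94), (np.float64(57.0), 123), (np.float64(58.5), 128), (np.float64(60.0), 143), (np.float64(61.5), 165), (np.float64(63.0), 171), (np.float64(64.5), 171), (np.float64(66.0), 173), (np.float64(67.5), 175), (np.float64(69.0), 168), (np.float64(70.5), 159), (np.float64(72.0), 155), (np.float64(73.5), 162)]
```

View pics/lev2_c.png

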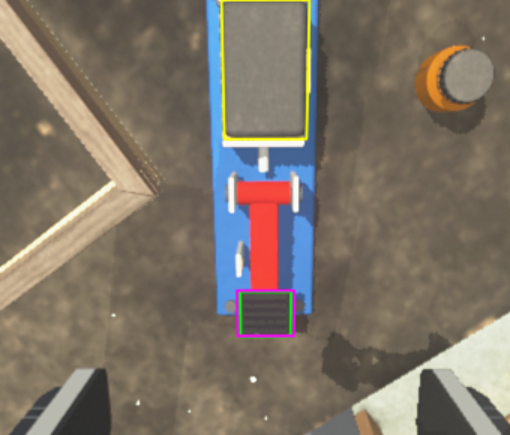

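The jaw face is at about 45.3 mm (latched value 45.5) and the pad fits its held-down outline, so the lever is held. Now stacking B and then C, with a look after each.

```bash
cat > st.py <<'E'
from act import *; from ov import *
import sys
k,n=sys.argv[1],int(sys.argv[2])
pick(*cases[k],.003,lift=.3)
b0=.026+.04*n
if place(seat,TY,b0+.003,hi=.3):
    v=seat+.045*np.array([np.cos(TY),np.sin(TY)])
    arm.move_to([*v,.36],q(TY)); arm.pause(.2)
    im,p=snap('wrist','st'+k); b=im[...,::-1].copy()
    for i in range(n+1): draw(b,p,box(seat,cyaw,-.03,.03,-.045,.045,.026+.04*i,.066+.04*i),(0,0,255) if i==n else (0,200,0))
    cv2.imwrite(f'pics/st{k}_ov.png',cv2.resize(b[60:320,150:490],None,fx=2,fy=2))
E
python3 st.py B 1 && python3 st.py C 2
```

```text
pick open 0.0594 F 65.2 after lift 0.0594 64.7 fz -1.73
arrived open 0.0593 64.6
down at 0.0001 df 4.5
t 71.3333
pick open 0.0592 F 66.0 after lift 0.0592 65.2 fz -2.65
arrived open 0.0591 65.0
down at 0.0001 df 5.63
t 87.3417
```

View pics/stC_ov.png

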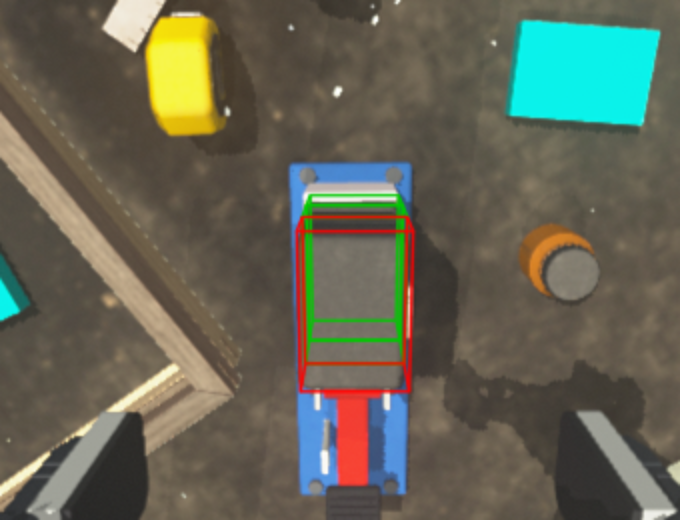

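All three cases are stacked squarely: the red and green wireframes match the faces at crop (355,300), and the lever pad is still down at (353,500). Next I'll check whether the board has been knocked, by repeating the earlier mat view from the same pose.

```bash
python3 - <<'E'
from act import *; from ov import *
arm.move_to([*mat[0],Z],q(mat[1])); arm.pause(.25)
im,p=snap('wrist','matc'); old=cv2.imread('pics/matb.png')[...,::-1]
r_=(slice(60,270),slice(220,440))
df=np.abs(im.astype(int)-old).max(2)[r_]; print('diff',df.mean(),(df>40).sum())
for n,g in (('old',old),('new',im)):
    h=cv2.cvtColor(np.ascontiguousarray(g),cv2.COLOR_RGB2HSV); 
    print(n,'board centre hsv',h[170,326],'cork',h[122,310],h[220,345])
    c=w2px(p,[*mat[0],.003])[0].astype(int)
    # smooth then saturation threshold between board and cork
    s=cv2.medianBlur(h,9); m=((s[...,0]<28)&(s[...,0]>10)&(s[...,1]<118)&(s[...,2]>200)).astype(np.uint8); m[:40]=0; m[262:]=0
    for ct in sorted(cv2.findContours(m,0,1)[0],key=cv2.contourArea)[-3:]:
        w=px2w(p,ct[:,0].astype(float),.022)[:,:2]; rc=cv2.minAreaRect((w*1000).astype(np.float32)); print(np.round(rc[0],1),np.round(rc[1],1),round(rc[2],1))
E
```

```text
diff 8.718203463203464 1108
old board centre hsv [ 26  56 246] cork [ 22 121 245] [ 19 130 240]
[618.8 567.7] [112.5  18.8] 6.3
[175.2 359.4] [81.2 86.8] 27.9
[478.8 454.3] [ 85.1 118. ] 27.5
new board centre hsv [ 25  62 246] cork [ 22 116 246] [ 20 127 243]
[616.  565.8] [110.6  18.8] 6.2
[177.  354.8] [80.  96.5] 27.9
[477.7 453.2] [ 84. 119.] 26.2
```

```bash
python3 - <<'E'
from h import *
p=eyes.camera_params('wrist')
a,b=[cv2.imread(f'pics/mat{k}.png') for k in 'bc']
df=np.abs(a.astype(int)-b).max(2)[112:232,282:362]; print(df.mean(),(df>40).sum(),df.shape)
for g in (a,b):
    s=cv2.medianBlur(cv2.cvtColor(g,cv2.COLOR_BGR2HSV),7); m=((s[...,1]<88)&(s[...,2]>200)).astype(np.uint8); m[:40]=0;m[262:]=0
    for ct in sorted(cv2.findContours(m,0,1)[0],key=cv2.contourArea)[-4:]:
        w=px2w(p,ct[:,0].astype(float),.022)[:,:2]; rc=cv2.minAreaRect((w*1000).astype(np.float32)); print(np.round(rc[0],1),np.round(rc[1],1),round(rc[2],1))
    print()
E
```

```text
12.986875 627 (120, 80)
[616.5 527.6] [ 11.9 125.4] 88.1
[626.8 568.6] [128.7  18.8] 6.3
[245.8 415.1] [103.   54.6] 27.9
[477.6 460.8] [59.1 88.8] 27.9

[614.2 526.1] [ 11.9 123.6] 88.2
[624.5 566.8] [127.8  19. ] 6.5
[244.8 414.6] [104.8  54.6] 27.9
[476.8 459.1] [58.9 88.6] 27.9
```

The board hasn't moved: the same millimetre-scale shift shows on fixed objects too. Now laying it on the stack.

```bash
python3 - <<'E'
from act import *; from ov import *
dm=np.array([np.cos(mat[1]),np.sin(mat[1])])
pick(mat[0]-.0008*dm,mat[1],.0005,lift=.32)
if place(seat,TY,.146-.003,hi=.32):
    v=seat+.05*np.array([np.cos(TY),np.sin(TY)])
    arm.move_to([*v,.40],q(TY)); arm.pause(.3)
    im,p=snap('wrist','fin'); b=im[...,::-1].copy()
    draw(b,p,box(seat,cyaw,-.03,.03,-.045,.045,.146,.165),(0,0,255))
    draw(b,p,box(seat,cyaw,-.02,.02,.161,.199,.061,.061),(0,255,0))
    x=cv2.resize(b[60:320,160:480],(512,416))
    s,_=snap('side','fins'); s2=cv2.resize(s[190:294,230:310,::-1],(280,416))
    cv2.imwrite('pics/fin_ov.png',np.hstack([x,s2]))
E
```

```text
pick open 0.0585 F 66.8 after lift 0.0587 66.1 fz -1.18
arrived open 0.0589 66.1
down at 0.0008 df 4.72
t 105.9333
```

View pics/fin_ov.png

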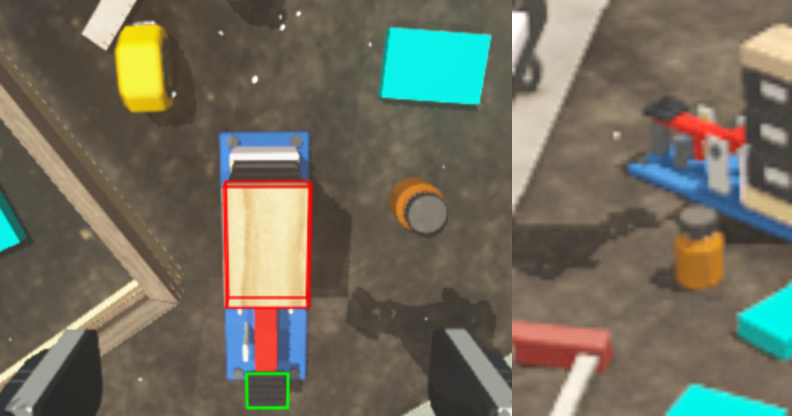

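The board lies square on top, matching its outline at (267,245). The side view shows three cases plus the board standing with the lever level, and the bystanders are where they were.

```bash
python3 - <<'E'
from h import *
arm.pause(.5); print(arm.close_job(), monitor.read_clock())
E
```

```text
the job is handed in; nothing more can be done
the job is handed in; nothing more can be done
```

The job is handed in: the three cases I found are stacked squarely in the cradle with the cover board on top and the lever held down, at about 106 s of the 210 s limit; the glue bottle, jar and tape measure were not touched.

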